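# Engage the burr of the seed mill and lock it

### The arm

A 7-joint arm with a two-finger parallel gripper is mounted at the origin on a cart in front of the work surface, level with it; the furniture and walls round the work are solid. World frame = base frame: x ahead of the robot, y to its left, z up, the work surface at z = 0. Lengths are in m, angles in rad, forces in N, time in s.
With the tool pointing down it reaches from about 0.35 to 0.9 m from the base axis. Payload 8.1 kg.
Tool frame: the origin (TCP) lies between the finger pads; the fingertips stand ahead of it and the grasp point (between the pads) is the TCP (arm.nose_length is the z of the fingertips in the tool frame, in m); z points along the fingers, y is the line along which they close (so a half turn about z gives the same grasp; the last joint's range is limited). The gripper opens to 92 mm and grips with 3 to 60 N. Pads are 19 mm wide; open, the fingers measure 130 mm over their backs; the gripper's body (75 mm by 190 mm) begins 47 mm behind the grasp point.
Start: joints at [-1.263, 0.434, 0.025, 1.573, -0.012, 1.134, -0.075], TCP at [0.25, 0.573, 0.246] pointing down, gripper open.
Joint ranges: [-2.62, 2.62], [-0.44, 2.09], [-1.27, 1.32], [0.08, 2.57], [-1.32, 4.46], [0.12, 2], [-2.74, 2.74]. Speed limits (rad/s): [2.22, 2.22, 3.01, 3.01, 3.14, 3.14, 3.14].

### API

Orientations are given as a rotation vector (axis times angle).
In Python, from cell import sensors, optics, arm gives the robot as it stands.
- The arm moves only by the tool arm_command, never from a script. Its argument "deltas" is one flat list of numbers, 7 for each row, row after row: the turn, a rotation vector about the world's x, y, z as a fraction of full scale, then the shift along the world's x, y, z as a fraction of full scale, then the finger opening in mm, from 0 to 91.8. In form: [wx, wy, wz, dx, dy, dz, fingers, wx, wy, wz, dx, dy, dz, fingers, ...]. A call has 1 to 20 rows; each row is the pose to reach, as a shift and turn from the pose commanded when the call began; what a row does not reach only later rows make up. Full scale, the value 1, is 1 m for a shift and 90 degrees for a turn. A row lasts 1/10 s, in which the tool goes at most 50 mm and 8.59 degrees, less where a joint would pass 70% of its speed; a pose out of reach is approached as far as the arm can. A call with a number of a shift or a turn outside -1 to 1 is refused whole. A call with a gripper value outside its range is refused whole. The fingers move at their own pace and stop on an object; "force" is the grip in N (left out, the last holds). Time passes only in rows, so rows that repeat a pose let the fingers close. It gives the time, the measured TCP pose, the force, the opening and the grip force at its end, in the units of the state.
- sensors.observe(): the state, without advancing time (a new reading comes with each control period).
- optics.get_image(name): name is "side" or "top" or "wrist"; returns the picture (420x560x3 uint8, blue, green, red); there is no depth.
- optics.calibration(name): a dict with "camera_matrix" (3x3 intrinsics, pixels), "rvec" (rotation vector, rad) and "tvec" (3), from world to camera coordinates, as OpenCV has them. Camera axes: x right, y down, z forward; pixel columns grow to the right and rows downward; lengths in m; the calibration is good to about 2 mm. A picture is of the moment at which its call begins: read the wrist's pose just before it. calibration takes no time and is no camera call; for the wrist camera it gives the pose at the moment of the call.
- arm.sign_off(): hands the job in; it is judged then, once.
The state is a dict: "clock": time; "joints": joint angles; "dq": joint speeds; "joint_efforts": joint torques, N m; "position": TCP position; "ee_rot": TCP orientation; "force": force on the tool from outside, world axes, zero at the start; "ft_torque": the same for the moment, N m; "width": opening from 0.0 (shut) to 1.0 (fully open); "gripper_force": force on a finger pad.
Only numpy, scipy, OpenCV 4.12 (cv2) and the standard library are available. Lean on these libraries where they do the work, as an engineer would, in place of code of your own. Each camera call takes 0.05 s, during which the arm holds its last target. There are 200 camera calls.

### The job

The burr of the seed mill stands in its bore but has not engaged the drive. Turn it by its T-handle until the flats of its shaft find the drive flats and it drops, see that its flange sits fully home on the mill, then swing the keeper arm shut over the flange and let go, leaving the things around the mill where they stand.

Things in the scene. Friction and masses are not known exactly. Their poses are not given: they have to be found in the camera images.
- mill: Seed mill, fixed: green drum 110 mm across, top face 70 mm above the table; grey gearbox on its +x side (55 to 130 mm from the axis, 66 mm high). Origin on the bore's axis at table height, z up. Two white lines on the drum's rim at +x and -x mark the direction (mill's x) of the two drive flats in the bore.
- mill_top (a point): Centre of the drum's top face, on the axis of the vertical bore, 70 mm above the table; axes as the mill's. Bore 36 mm in diameter; 31 mm below this point begin the two drive flats, 22 mm apart, running along x.
- burr_handle (a point): Centre of the loose burr's black T-handle bar: 72 mm long (its own x) x 16 mm thick (y) x 22 mm high. Below the bar a neck 14 mm thick and 22 mm high, then the flange. Starts 126 mm above the table (burr not engaged, flange 14 mm clear of the drum); 112 mm when fully home. The burr weighs about 0.3 to 0.65 kg.
- burr_flange (a point): Centre of the underside of the burr's aluminium flange (76 mm across, 10 mm thick), 42 mm below burr_handle. Two red marks on top lie under the bar's ends. It comes to rest on the drum's top face.
- burr_shaft (a point): Centre of the burr's lower shaft end, 45 mm below the flange's underside. Shaft 32 mm in diameter, its last 21 mm with two flats 18 mm apart, parallel to the bar (x). It starts upright, standing on the drive flats; with the bar along the white lines (either way round, within about 8 degrees) it drops 14 mm by its weight, or under a light push if held.
- keeper_knob (a point): Point on the axis of the keeper arm's upright red knob (14 mm diameter, from 90 to 130 mm above the table), 114 mm above the table and 142 mm from the pivot. Axes turn with the arm.
- keeper_pivot (a point): Point on the keeper arm's vertical pivot axis, at the same height as keeper_knob; fixed on the mill at x = +60 mm, y = -29 mm of the mill.
- keeper (a joint): Angle of the steel keeper arm (8 mm thick, 82 to 90 mm above the table) about its upright pivot: 0 = shut against its stop, over the flange's -y side, knob at x = -80, y = -50 mm of the mill; grows counter-clockwise from above as it opens, to 1.7. Stays where left (about 1 N at the knob). Passes 2 mm over the flange of a burr fully home; a raised flange blocks it.
- food_cup: Small clear cup with yellow mash, 42 mm across, 38 mm high, under the mill's spout (+y side of the mill); origin at the centre of its underside. Bystander.
- nest: Brown knitted nest with white tissue in it, 145 mm across, 78 mm high, to the left of the mill; origin at the centre of its underside. Bystander.
- dropper_loose: Amber dropper bottle with black cap, 33 mm across, 102 mm high, standing alone at the table's front left; origin at the centre of its underside. Bystander.
- tub: White and green tub, 99 mm across, 128 mm high, at the right; origin at the centre of its underside. Bystander.
Things that resemble listed ones, but are neither listed nor needed, are in the scene too. Leave any purple look-alike of the part that bears burr_handle alone.

How it is judged:
On the way, in this order (a step that is already met when the one before it is completed fails the run):
1. the burr has dropped onto the drive flats: flange home on the drum, the keeper still open (z of burr_handle in the frame of mill_top below 0.045 m and horizontal distance between burr_handle and mill_top below 0.006 m and angle between the x axis of burr_handle and the x axis of mill, either way round below 0.25 rad and value of joint keeper above 0.4 rad), for 0.2 s.
2. the keeper arm is swung shut over the flange (value of joint keeper below 0.1 rad), for 0.2 s.
At the end, for the whole second after the job is handed in: The burr's flange rests on the drum (within 3 mm), upright, on the bore's axis within 6 mm, its bar along the white lines, and the keeper arm is shut (under 0.1 rad) over the flange (z of burr_handle in the frame of mill_top below 0.045 m and horizontal distance between burr_handle and mill_top below 0.006 m and angle between burr_handle's own z axis and vertical below 0.08 rad and angle between the x axis of burr_handle and the x axis of mill, either way round below 0.25 rad and value of joint keeper below 0.1 rad); the robot touches nothing.
It fails at once if a bystander (food cup, knitted nest, dropper bottle, tub) is moved by more than 30 mm (distance of any of food_cup, nest, dropper_loose, tub from where it was at the start of the episode above 0.03 m).
It also fails if it takes over 51 s, if anything falls off the work surface, if the arm or the gripper's body presses on something with over 40 N, if the wrist force passes 120 N, or if a joint passes its speed limit or range.

## Working session

There is one attempt and no reset: what is moved stays moved. The work goes in short steps, Python scripts to look and compute and a tool call to move; the robot and the scene stay as the last step left them, time stands still between calls to the robot, and variables do not carry over. Pictures are saved under pics/ and viewed, at most 10 in all, crops included, and the job is handed in when it is done.

Besides the shell and the picture viewer there is one more tool, called as name(argument=value, ...) on one line, values as JSON. arm_command: Moves the arm, as the interface text tells. Its arguments: {"type":"object","properties":{"deltas":{"type":"array","items":{"type":"number"}},"force":{"type":"number"}},"required":["deltas"]}

```bash
mkdir -p pics; ls
python3 - <<'E'
from cell import sensors, optics, arm
import cv2
s=sensors.observe(); print(s, arm.nose_length)
for n in("top","side"):
    cv2.imwrite(f"pics/{n}0.png",optics.get_image(n)); c=optics.calibration(n); print(n,c)
E
```

```text
pics
{'clock': 0.0, 'joints': array([-1.2625829 ,  0.43520401,  0.02496   ,  1.57408504, -0.0116003 ,
        1.13395437, -0.07510702]), 'dq': array([ 0.00018008, -0.00034685,  0.00109096, -0.00151433, -0.00048308,
        0.00042471,  0.00038322]), 'joint_efforts': array([-1.18274831e-03, -6.67861462e+01,  9.84715484e-01, -3.14450634e+01,
       -6.04493846e-02,  4.35362372e-02,  1.25477800e-04]), 'position': array([0.24945452, 0.57255669, 0.24496122]), 'ee_rot': array([-6.40839729e-01, -3.07535524e+00,  2.34880255e-03]), 'force': array([-0.77390813,  0.13027086, -0.01440719]), 'ft_torque': array([0.02381933, 0.00185501, 0.02584043]), 'gripper_force': 0.0, 'width': 1.000816902737991} 0.019
top {'camera_matrix': array([[469.09727903,   0.        , 278.42423678],
       [  0.        , 469.09727903, 209.63521984],
       [  0.        ,   0.        ,   1.        ]]), 'rvec': array([ 2.20591749, -2.16824031,  0.0859621 ]), 'tvec': array([-0.05756104,  0.57155702,  1.25328118])}
side {'camera_matrix': array([[498.14672769,   0.        , 271.01157377],
       [  0.        , 498.14672769, 200.50069031],
       [  0.        ,   0.        ,   1.        ]]), 'rvec': array([ 0.0919812 , -2.59728376,  1.70393954]), 'tvec': array([0.55404111, 0.14266645, 1.15854072])}
```

View pics/top0.png

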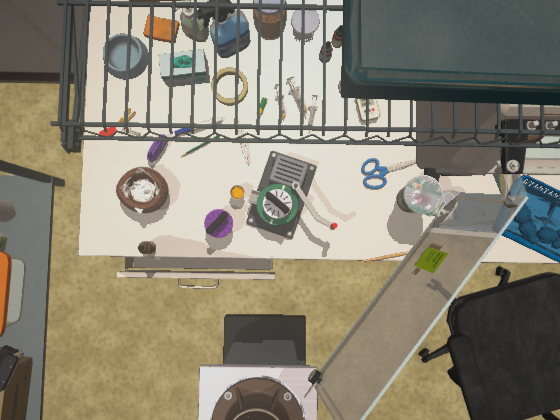

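View pics/side0.png

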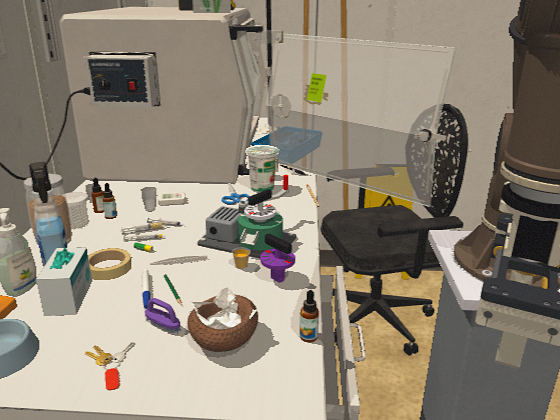

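Candidates for the burr: the black T-handle on the green mill (top 277,204; side 262,200), and a purple look-alike with a black bar (top 219,224; side 278,245). I choose the one on the green drum. The keeper's red knob is at top (334,226), side (286,183). The nest is at top (142,189), cup (237,192), dropper (147,247) and tub (425,195). Next, a close crop and a first measurement.

```bash
cat > h.py <<'E'
import numpy as np, cv2
from cell import sensors, optics, arm
def cal(n):
    c=optics.calibration(n); R,_=cv2.Rodrigues(np.array(c["rvec"])); return np.array(c["camera_matrix"]),R,np.array(c["tvec"]).ravel()
def onplane(c,uv,z):
    K,R,t=c; o=-R.T@t; d=R.T@np.linalg.inv(K)@np.array([uv[0],uv[1],1.]); return o+d*(z-o[2])/d[2]
def proj(c,P):
    K,R,t=c; p=K@(R@np.asarray(P,float)+t); return p[:2]/p[2]
def tri(c1,u1,c2,u2):
    P=lambda c:c[0]@np.c_[c[1],c[2]]
    X=cv2.triangulatePoints(P(c1),P(c2),np.array(u1,float),np.array(u2,float)).ravel(); return X[:3]/X[3]
def blobs(m,amin=8):
    n,l,s,ce=cv2.connectedComponentsWithStats(m.astype(np.uint8)); return [(s[i,4],ce[i].round(1).tolist(),s[i,:4].tolist()) for i in range(1,n) if s[i,4]>=amin]
E
python3 - <<'E'
from h import *
im=cv2.imread("pics/top0.png"); sd=cv2.imread("pics/side0.png")
a=cv2.resize(im[140:265,195:355],None,fx=5,fy=5,interpolation=cv2.INTER_CUBIC)[:600]; cv2.imwrite("pics/c0.png",a)
T,S=cal("top"),cal("side")
h=cv2.cvtColor(im,cv2.COLOR_BGR2HSV); red=((h[...,0]<8)|(h[...,0]>172))&(h[...,1]>150)&(h[...,2]>90)
print("red",[b for b in blobs(red,4) if 200<b[1][0]<360])
hs=cv2.cvtColor(sd,cv2.COLOR_BGR2HSV); r2=((hs[...,0]<8)|(hs[...,0]>172))&(hs[...,1]>150)&(hs[...,2]>90)
print("red side",[b for b in blobs(r2,4) if 200<b[1][0]<360])
g=(h[...,0]>60)&(h[...,0]<90)&(h[...,1]>90)&(h[...,2]>40); print("green",[b for b in blobs(g,20) if 200<b[1][0]<360])
m=np.zeros_like(g); m[170:240,245:310]=g[170:240,245:310]
p=np.argwhere(m)[:,::-1].astype(np.float32); hull=cv2.convexHull(p); e=cv2.fitEllipse(hull); print(e)
print("drum",onplane(T,e[0],.07)," +-1px", onplane(T,(e[0][0]+1,e[0][1]+1),.07))
for n,uv in dict(nest=(142,189),cup=(237,192),purple=(219,224),tub=(425,195),shelfedge=(277,135)).items(): print(n,onplane(T,uv,.1).round(3))
print(-T[1].T@T[2])
E
```

```text
red [(np.int32(20), [334.0, 225.1], [332, 223, 5, 5])]
red side [(np.int32(64), [285.3, 182.3], [283, 175, 5, 15]), (np.int32(15), [271.5, 178.5], [270, 176, 4, 5]), (np.int32(5), [268.4, 205.4], [267, 205, 4, 2]), (np.int32(6), [251.2, 212.7], [249, 212, 5, 2]), (np.int32(11), [267.7, 251.0], [265, 250, 6, 3]), (np.int32(10), [287.1, 261.2], [285, 260, 6, 3])]
green []Traceback (most recent call last):
  File "<stdin>", line 11, in <module>
cv2.error: OpenCV(4.12.0) /io/opencv/modules/imgproc/src/shapedescr.cpp:356: error: (-215:Assertion failed) n >= 0 && (depth == CV_32F || depth == CV_32S) in function 'fitEllipseNoDirect'
```

View pics/c0.png

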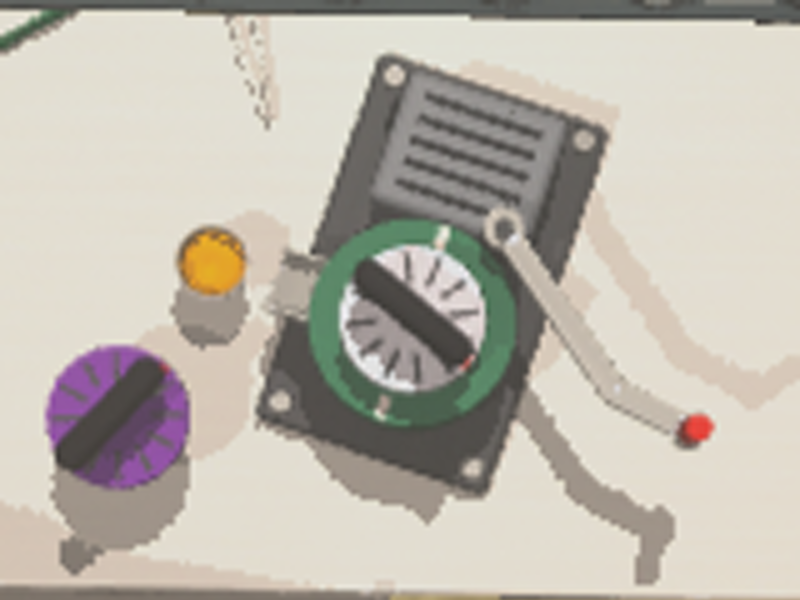

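The crop shows the burr chosen: black bar from crop (370,270) to (460,358) on an aluminium flange in the green drum. The white lines are at (442,237) and (384,405). The arm's pivot is at (503,228) and the knob at (697,428). The purple look-alike is at (115,415) and stays untouched.

Run:
```python
from h import *
im=cv2.imread("pics/top0.png")
T,S=cal("top"),cal("side")
b,g,r=[im[...,i].astype(int) for i in range(3)]
m=np.zeros(g.shape,bool); w=(slice(170,240),slice(245,310)); m[w]=((g-r>15)&(g-b>5))[w]
bl=max(blobs(m)); print(bl)
p=np.argwhere(m)[:,::-1].astype(np.float32); hull=cv2.convexHull(p); e=cv2.fitEllipse(hull); print(e)
f=lambda x,y:(195+(x+.5)/5-.5,140+(y+.5)/5-.5)
D=onplane(T,e[0],.07); print("drum",D)
q1,q2=onplane(T,f(442,237),.07),onplane(T,f(384,405),.07); d=q1-q2; print("lines",q1,q2,(q1+q2)/2,np.degrees(np.arctan2(d[1],d[0])), np.linalg.norm(d))
k=onplane(T,f(697,428),.13); print("knob",k, tri(T,(334,225.1),S,(285.3,182.3)))
pv=onplane(T,f(503,228),.095); print("pivot",pv)
dm=np.zeros(g.shape,bool); w=(slice(185,222),slice(262,292)); dm[w]=(im.max(2)<75)[w]
L=max(blobs(dm)); print(L)
n,l=cv2.connectedComponents(dm.astype(np.uint8)); i=l[int(L[1][1]),int(L[1][0])]
P=np.array([onplane(T,x[::-1],.137)[:2] for x in np.argwhere(l==i)]); c=P.mean(0); v=np.linalg.svd(P-c)[2][0]; print("bar",c,np.degrees(np.arctan2(v[1],v[0])),np.ptp((P-c)@v))
for n,uv in dict(nest=(142,189),cup=(237,192),purple=(219,224),tub=(425,195),shelfedge=(277,135)).items(): print(n,onplane(T,uv,.1).round(3))
s=sensors.observe(); R=cv2.Rodrigues(s["ee_rot"])[0]; print(R.round(3))
```

```text
(np.int32(317), [265.6, 200.6], [257, 184, 26, 40])
((276.885498046875, 204.03549194335938), (41.31403732299805, 41.440757751464844), 156.11636352539062)
drum [ 0.58349171 -0.04317986  0.07      ]
lines [ 0.62857223 -0.05843117  0.07      ] [ 0.53991375 -0.02962864  0.07      ] [ 0.58424299 -0.0440299   0.07      ] -17.997449883989653 0.09321969408020005
knob [ 0.52823531 -0.18556164  0.13      ] [ 0.53006424 -0.18819619  0.10873748]
pivot [ 0.6307367  -0.08933306  0.095     ]
(np.int32(116), [277.9, 203.8], [266, 193, 23, 20])
bar [ 0.57847976 -0.04551988] -126.05291295591884 0.06729428755931355
nest [0.613 0.302 0.1  ]
cup [0.61  0.059 0.1  ]
purple [0.527 0.103 0.1  ]
tub [ 0.611 -0.422  0.1  ]
shelfedge [ 0.759 -0.04   0.1  ]
[[-0.917  0.399 -0.   ]
 [ 0.399  0.917 -0.001]
 [-0.    -0.001 -1.   ]]
```

arm_command(deltas=[0,0,-0.8,0.333,-0.616,0.02,91,0,0,-0.8,0.333,-0.616,0.02,91,0,0,-0.8,0.333,-0.616,0.02,91,0,0,-0.8,0.333,-0.616,0.02,91,0,0,-0.8,0.333,-0.616,0.02,91,0,0,-0.8,0.333,-0.616,0.02,91,0,0,-0.8,0.333,-0.616,0.02,91,0,0,-0.8,0.333,-0.616,0.02,91,0,0,-0.8,0.333,-0.616,0.02,91,0,0,-0.8,0.333,-0.616,0.02,91,0,0,-0.8,0.333,-0.616,0.02,91,0,0,-0.8,0.333,-0.616,0.02,91,0,0,-0.8,0.333,-0.616,0.02,91,0,0,-0.8,0.333,-0.616,0.02,91,0,0,-0.8,0.333,-0.616,0.02,91,0,0,-0.8,0.333,-0.616,0.02,91,0,0,-0.8,0.333,-0.616,0.02,91,0,0,-0.8,0.333,-0.616,0.02,91,0,0,-0.8,0.333,-0.616,0.02,91,0,0,-0.8,0.333,-0.616,0.02,91])

```text
clock: 2.1
position: [0.5825, -0.042, 0.2658]
ee_rot: [-2.324, -2.113, -0.0]
force: [0.7, 0.4, -0.7]
width: 0.988
gripper_force: 0.0
```

arm_command(deltas=[0,0,-0.339,0,0,0,91,0,0,-0.339,0,0,0,91,0,0,-0.339,0,0,0,91,0,0,-0.339,0,0,0,91,0,0,-0.339,0,0,0,91,0,0,-0.339,0,0,0,91])

```text
clock: 2.7
position: [0.5826, -0.0426, 0.2658]
ee_rot: [2.797, 1.43, -0.0]
force: [-0.6, 0.5, 0.3]
width: 0.989
gripper_force: 0.0
```

Run:
```python
from h import *
s=sensors.observe(); R=cv2.Rodrigues(s["ee_rot"])[0]; print(s["clock"],s["position"],s["joints"].round(2),s["force"]); print(R.round(3))
im=optics.get_image("wrist"); W=cal("wrist"); np.savez("w0.npz",K=W[0],R=W[1],t=W[2])
cv2.imwrite("pics/w0.png",im)
for n,P in dict(bar=(.583,-.0435,.137),drum=(.583,-.0435,.07)).items(): print(n,proj(W,P))
```

```text
2.7 [ 0.58257369 -0.04257815  0.26576024] [-0.49  0.39  0.67  1.69 -0.26  1.15 -0.38] [-0.6319949   0.53937134  0.29107697]
[[ 0.586  0.81   0.   ]
 [ 0.81  -0.586 -0.   ]
 [-0.     0.    -1.   ]]
bar [280.94778511 208.65838978]
drum [280.74083782 188.30106358]
```

View pics/w0.png

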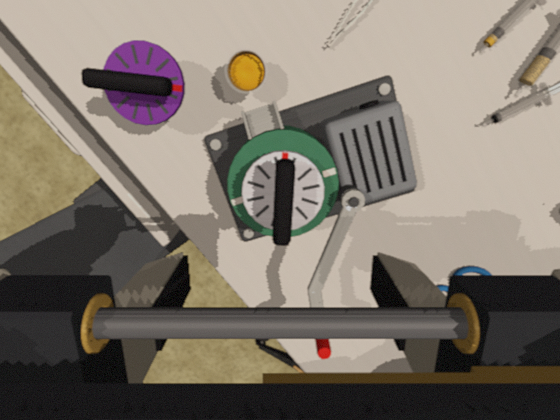

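The wrist view shows the drum at about (285,185) with the bar nearly upright from (286,160) to (282,243), across the closing line. The white lines are at (328,172) and (237,201), the knob is at (323,350) and the purple look-alike at (142,83). I now measure bar and drum here.

```bash
cat > m.py <<'E'
from h import *
def meas(im,W,zb,rb,rd,base=True):
    b,g,r=[im[...,i].astype(int) for i in range(3)]
    m=np.zeros(g.shape,bool); m[rd]=((g-r>15)&(g-b>5))[rd]
    n,l,s,_=cv2.connectedComponentsWithStats(m.astype(np.uint8)); m=np.isin(l,[i for i in range(1,n) if s[i,4]>60])
    hull=cv2.convexHull(np.argwhere(m)[:,::-1].astype(np.float32)); e=cv2.fitEllipse(hull); print("ell",e,"drum",onplane(W,e[0],.07))
    d=np.zeros(g.shape,bool); d[rb]=(im.max(2)<60)[rb]; L=max(blobs(d)); print(L)
    n,l=cv2.connectedComponents(d.astype(np.uint8)); y,x=np.nonzero(l==np.bincount(l[d]).argmax())
    (c,sz,a)=cv2.minAreaRect(np.c_[x,y].astype(np.float32)); bx=cv2.boxPoints((c,sz,a)); print("rect",c,sz,a)
    Q=np.array([onplane(W,u,zb)[:2] for u in bx]); e1,e2=Q[1]-Q[0],Q[2]-Q[1]; v=e1 if np.linalg.norm(e1)>np.linalg.norm(e2) else e2
    print("bar c",Q.mean(0).round(4),"ang",np.degrees(np.arctan2(v[1],v[0])).round(1),"size",np.linalg.norm(e1).round(4),np.linalg.norm(e2).round(4))
E
python3 - <<'E'
from m import *
z=np.load("w0.npz"); W=(z["K"],z["R"],z["t"]); im=cv2.imread("pics/w0.png")
meas(im,W,.137,(slice(155,247),slice(265,305)),(slice(120,240),slice(215,345)))
a,b=onplane(W,(328,172.5),.07),onplane(W,(238,201.5),.07); d=a-b; print((a+b)/2,np.degrees(np.arctan2(d[1],d[0])),np.linalg.norm(d))
print(onplane(W,(324,352),.13))
E
```

```text
ell ((282.4961853027344, 182.12059020996094), (109.43046569824219, 111.71809387207031), 61.90296936035156) drum [ 0.5880377  -0.03946206  0.07      ]
(np.int32(1502), [282.9, 201.4], [272, 159, 22, 86])
rect (282.55078125, 201.58615112304688) (18.69339942932129, 85.31290435791016) 3.1798300743103027
bar c [ 0.5866 -0.0405] ang 50.7 size 0.0708 0.0143
[ 0.58499642 -0.04355399  0.07      ] -17.55830446276523 0.09315021612515485
[ 0.53148803 -0.18445     0.13      ]
```

arm_command(deltas=[0,0,-0.022,0.001,0,-0.06,50,0,0,-0.022,0.001,0,-0.06,50,0,0,-0.022,0.001,0,-0.09,50,0,0,-0.022,0.001,0,-0.12,50,0,0,-0.022,0.001,0,-0.138,50,0,0,-0.022,0.001,0,-0.138,50,0,0,-0.022,0.001,0,-0.138,5,0,0,-0.022,0.001,0,-0.138,5,0,0,-0.022,0.001,0,-0.138,5,0,0,-0.022,0.001,0,-0.138,5,0,0,-0.022,0.001,0,-0.138,5,0,0,-0.022,0.001,0,-0.138,5], force=12)

```text
clock: 3.95
position: [0.5842, -0.0431, 0.1283]
ee_rot: [2.823, 1.376, 0.002]
force: [1.3, 0.4, 2.8]
width: 0.172
gripper_force: 12.0
```

arm_command(deltas=[0,0,-0.06,0,0,0,5,0,0,-0.12,0,0,0,5,0,0,-0.18,0,0,0,5,0,0,-0.24,0,0,0,5,0,0,-0.3,0,0,0,5,0,0,-0.36,0,0,0,5,0,0,-0.42,0,0,0,5,0,0,-0.48,0,0,0,5,0,0,-0.54,0,0,0,5,0,0,-0.6,0,0,0,5,0,0,-0.66,0,0,0,5,0,0,-0.72,0,0,0,5,0,0,-0.77,0,0,0,5,0,0,-0.77,0,0,0,5,0,0,-0.77,0,0,0,5])

```text
clock: 5.45
position: [0.5834, -0.0427, 0.1273]
ee_rot: [3.106, -0.469, -0.001]
force: [1.2, -0.4, -5.9]
width: 0.176
gripper_force: 12.0
```

arm_command(deltas=[0,0,0,0,0,-0.003,5,0,0,0,0,0,-0.006,5,0,0,0,0,0,-0.009,5,0,0,0,0,0,-0.009,5])

```text
clock: 5.85
position: [0.5834, -0.043, 0.1182]
ee_rot: [3.106, -0.473, -0.001]
force: [1.5, 0.2, -5.4]
width: 0.171
gripper_force: 12.0
```

The force flipped to the burr's weight, so the shaft is free over the flats and held by the grip. I lower it until the flange meets the drum.

arm_command(deltas=[0,0,0,0,0,-0.003,5,0,0,0,0,0,-0.005,5,0,0,0,0,0,-0.006,5,0,0,0,0,0,-0.006,5])

```text
clock: 6.25
position: [0.584, -0.0432, 0.1139]
ee_rot: [-3.105, 0.473, -0.002]
force: [-3.2, 1.2, 7.6]
width: 0.178
gripper_force: 12.0
```

arm_command(deltas=[0,0,0,0,0,0,60,0,0,0,0,0,0,60,0,0,0,0,0,0,60,0,0,0,0,0,0,60,0,0,0,0,0,0.03,60,0,0,0,0,0,0.07,60,0,0,0,0,0,0.11,60,0,0,0,0,0,0.15,60,0,0,0,0,0,0.15,60,0,0,0,0,0,0.15,60])

```text
clock: 7.25
position: [0.584, -0.0429, 0.2633]
ee_rot: [-3.105, 0.473, -0.002]
force: [-0.4, -0.6, -0.4]
width: 0.653
gripper_force: 0.0
```

Run:
```python
from h import *
s=sensors.observe(); R=cv2.Rodrigues(s["ee_rot"])[0]; print(s["clock"],s["position"],s["joints"].round(2)); print(R.round(3))
im=optics.get_image("wrist"); W=cal("wrist"); np.savez("w1.npz",K=W[0],R=W[1],t=W[2]); cv2.imwrite("pics/w1.png",im)
sd=optics.get_image("side"); cv2.imwrite("pics/s1.png",sd)
c=cv2.resize(sd[165:265,220:320],(560,560),interpolation=cv2.INTER_CUBIC)
o=np.hstack([cv2.resize(im,(560,420)),cv2.resize(c,(240,240))[:, :] if 0 else cv2.copyMakeBorder(cv2.resize(c,(240,240)),0,180,0,0,cv2.BORDER_CONSTANT)]); cv2.imwrite("pics/v1.png",o)
```

```text
7.25 [ 0.58395642 -0.04293968  0.26328815] [-0.72  0.51  1.07  1.7  -0.48  1.21 -1.4 ]
[[ 0.955 -0.298  0.002]
 [-0.298 -0.955  0.   ]
 [ 0.001 -0.001 -1.   ]]
```

View pics/v1.png

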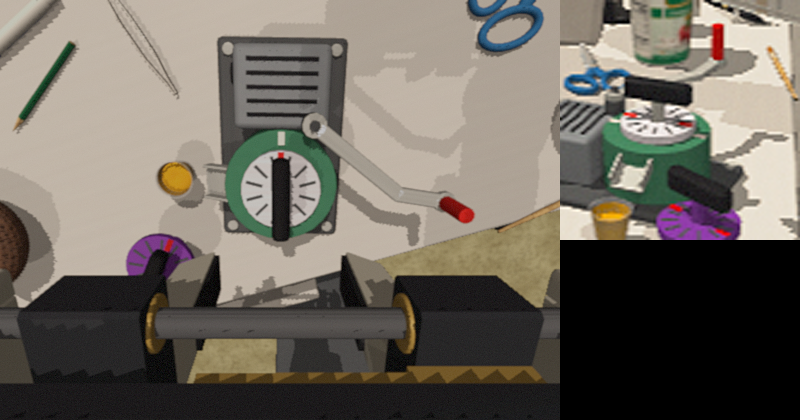

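The picture shows the bar (281,155)–(281,238) lined up with the white line at (281,137). In the side inset the flange sits flat on the drum, and nothing else has moved. Next I go over the knob.

arm_command(deltas=[0,0,0.68,-0.055,-0.144,-0.03,40,0,0,0.68,-0.055,-0.144,-0.03,40,0,0,0.68,-0.055,-0.144,-0.03,40,0,0,0.68,-0.055,-0.144,-0.03,40,0,0,0.68,-0.055,-0.144,-0.03,40,0,0,0.68,-0.055,-0.144,-0.03,40,0,0,0.68,-0.055,-0.144,-0.03,40,0,0,0.68,-0.055,-0.144,-0.03,40,0,0,0.68,-0.055,-0.144,-0.03,40,0,0,0.68,-0.055,-0.144,-0.03,40,0,0,0.68,-0.055,-0.144,-0.03,40,0,0,0.68,-0.055,-0.144,-0.03,40])

```text
clock: 8.55
position: [0.5286, -0.1869, 0.2326]
ee_rot: [2.915, 1.172, -0.001]
force: [0.2, -0.1, 0.3]
width: 0.436
gripper_force: 0.0
```

Run:
```python
from m import *
z=np.load("w1.npz"); W=(z["K"],z["R"],z["t"]); im=cv2.imread("pics/w1.png")
meas(im,W,.123,(slice(150,242),slice(265,300)),(slice(125,245),slice(215,345)))
s=sensors.observe(); R=cv2.Rodrigues(s["ee_rot"])[0]; print(s["clock"],s["position"],s["joints"].round(2),np.degrees(np.arctan2(R[1,1],R[0,1])))
im=optics.get_image("wrist"); W=cal("wrist"); cv2.imwrite("pics/w2.png",im)
h=cv2.cvtColor(im,cv2.COLOR_BGR2HSV); red=((h[...,0]<8)|(h[...,0]>172))&(h[...,1]>150)&(h[...,2]>90)
for b in blobs(red,30): print(b,onplane(W,b[1],.11))
```

```text
ell ((280.1586608886719, 183.15174865722656), (110.5722427368164, 112.03032684326172), 97.69512176513672) drum [ 0.58830299 -0.04359081  0.07      ]
(np.int32(1408), [280.7, 199.5], [272, 159, 19, 82])
rect (281.0, 199.5) (81.0, 18.0) 90.0
bar c [ 0.5856 -0.0435] ang 163.2 size 0.0143 0.0697
8.55 [ 0.52862631 -0.18685005  0.23258502] [-0.3   0.4   0.75  1.79 -0.31  1.07 -0.24] -46.19118051263989
(np.int32(42), [159.6, 42.5], [153, 38, 15, 10]) [ 0.55842757 -0.04461231  0.11      ]
(np.int32(403), [281.0, 209.4], [273, 195, 17, 29]) [ 0.52975152 -0.18675434  0.11      ]
```

View pics/w2.png

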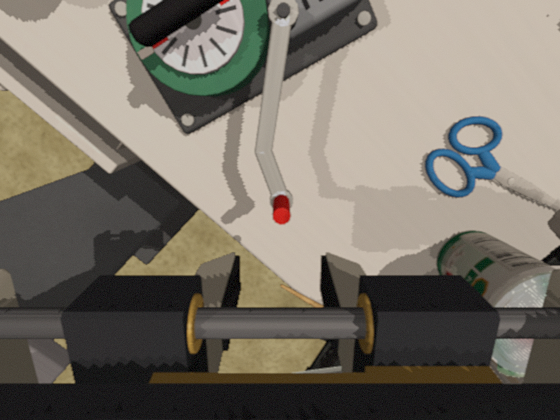

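The wrist view shows the red knob at (281,209), centred between the open fingers; its position is (0.530, -0.187). I lower the fingers around it.

arm_command(deltas=[0,0,0,0.001,0,-0.04,40,0,0,0,0.001,0,-0.08,40,0,0,0,0.001,0,-0.11,40,0,0,0,0.001,0,-0.118,40,0,0,0,0.001,0,-0.118,24,0,0,0,0.001,0,-0.118,24,0,0,0,0.001,0,-0.118,24])

```text
clock: 9.3
position: [0.5307, -0.1874, 0.1164]
ee_rot: [2.913, 1.173, 0.004]
force: [0.9, 0.6, -0.1]
width: 0.269
gripper_force: 0.0
```

Run:
```python
from h import *
s=sensors.observe(); print(s["position"],s["force"],s["width"]*91.8)
P=np.array([.632,-.089]); a=np.radians(np.linspace(223.6,169.5,17)); X=P+.142*np.c_[np.cos(a),np.sin(a)]
for i,d in enumerate((X-X[0]).round(3)): print(round(-.0325*i,2),*d)
```

```text
[ 0.5307286 -0.1874369  0.1164209] [ 0.86085618  0.64793394 -0.14323505] 24.714332902590794
-0.0 0.0 0.0
-0.03 -0.006 0.006
-0.07 -0.011 0.013
-0.1 -0.016 0.02
-0.13 -0.02 0.027
-0.16 -0.024 0.034
-0.2 -0.028 0.042
-0.23 -0.031 0.05
-0.26 -0.033 0.057
-0.29 -0.035 0.066
-0.33 -0.037 0.074
-0.36 -0.038 0.082
-0.39 -0.039 0.09
-0.42 -0.039 0.099
-0.46 -0.039 0.107
-0.49 -0.038 0.116
-0.52 -0.037 0.124
```

arm_command(deltas=[0,0,-0.03,-0.006,0.006,0,24,0,0,-0.07,-0.011,0.013,0,24,0,0,-0.1,-0.016,0.02,0,24,0,0,-0.13,-0.02,0.027,0,24,0,0,-0.16,-0.024,0.034,0,24,0,0,-0.2,-0.028,0.042,0,24,0,0,-0.23,-0.031,0.05,0,24,0,0,-0.26,-0.033,0.057,0,24,0,0,-0.29,-0.035,0.066,0,24,0,0,-0.33,-0.037,0.074,0,24,0,0,-0.36,-0.038,0.082,0,24,0,0,-0.39,-0.039,0.09,0,24,0,0,-0.42,-0.039,0.099,0,24,0,0,-0.46,-0.039,0.107,0,24,0,0,-0.49,-0.038,0.116,0,24,0,0,-0.49,-0.038,0.116,0,24])

```text
clock: 10.9
position: [0.4925, -0.0698, 0.1156]
ee_rot: [-3.141, 0.004, -0.003]
force: [-0.3, 0.6, -0.8]
width: 0.26
gripper_force: 0.0
```

arm_command(deltas=[0,0,0,0.001,0.003,0,24,0,0,0,0.001,0.006,0,24,0,0,0,0.001,0.009,0,24,0,0,0,0.001,0.009,0,24])

```text
clock: 11.3
position: [0.4927, -0.0617, 0.1148]
ee_rot: [-3.141, 0.005, -0.0]
force: [-0.6, 0.5, 0.0]
width: 0.263
gripper_force: 0.0
```

arm_command(deltas=[0,0,0,0,0.002,0,24,0,0,0,0,0.004,0,24,0,0,0,0,0.004,0,24])

```text
clock: 11.6
position: [0.4926, -0.0606, 0.1148]
ee_rot: [3.138, -0.01, 0.002]
force: [0.5, -10.2, -2.3]
width: 0.263
gripper_force: 5.0
```

Run:
```python
from h import *
s=sensors.observe(); print(s["position"],s["force"],s["width"]*91.8)
im=optics.get_image("wrist"); W=cal("wrist"); cv2.imwrite("pics/w3.png",im)
h=cv2.cvtColor(im,cv2.COLOR_BGR2HSV); red=((h[...,0]<8)|(h[...,0]>172))&(h[...,1]>150)&(h[...,2]>90)
for b in blobs(red,30): print(b,onplane(W,b[1],.11))
```

```text
[ 0.49264799 -0.06061214  0.11484541] [  0.48083468 -10.20003493  -2.32822877] 24.18540083205834
(np.int32(240), [6.3, 136.4], [0, 125, 17, 25]) [0.56211735 0.04991271 0.11      ]
(np.int32(1297), [290.8, 282.7], [277, 256, 32, 51]) [ 0.49487409 -0.06504511  0.11      ]
```

View pics/w3.png

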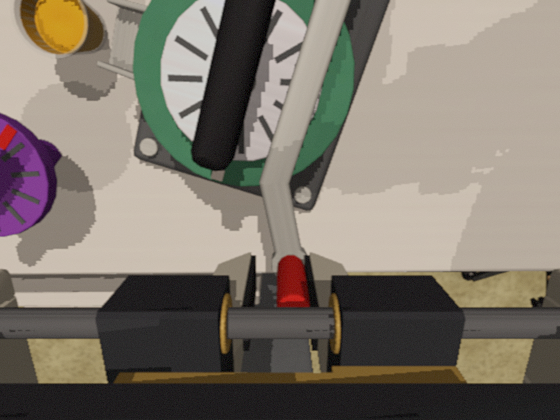

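The picture shows the arm lying over the flange's -y side, with the knob at (291,283) against the pad. The 10 N rise is the stop, and the knob sits at (0.495, -0.065), the shut position. I back off to centre, open and rise.

arm_command(deltas=[0,0,0,0,-0.004,0,24,0,0,0,0,-0.006,0,44,0,0,0,0,-0.006,0,44,0,0,0,0,-0.006,0,44,0,0,0,0,-0.006,0.03,44,0,0,0,0,-0.006,0.07,44,0,0,0,0,-0.006,0.11,44,0,0,0,0,-0.006,0.14,44,0,0,0,0,-0.006,0.14,44])

```text
clock: 12.55
position: [0.4946, -0.0644, 0.2581]
ee_rot: [-3.141, 0.006, -0.009]
force: [-0.5, -0.3, -1.4]
width: 0.48
gripper_force: 0.0
```

Run:
```python
from h import *
s=sensors.observe(); print(s["clock"],s["position"],s["force"])
im=optics.get_image("wrist"); W=cal("wrist")
h=cv2.cvtColor(im,cv2.COLOR_BGR2HSV); red=((h[...,0]<8)|(h[...,0]>172))&(h[...,1]>150)&(h[...,2]>90)
for b in blobs(red,30): print(b,onplane(W,b[1],.11))
sd=optics.get_image("side"); c=cv2.resize(sd[165:285,200:320],(380,380),interpolation=cv2.INTER_CUBIC)
cv2.imwrite("pics/v4.png",np.hstack([im[:380,:420],c]))
```

```text
12.55 [ 0.49457738 -0.06436426  0.25810702] [-0.52708252 -0.30392812 -1.35104796]
(np.int32(78), [116.2, 123.9], [111, 118, 12, 13]) [0.55876029 0.06685363 0.11      ]
(np.int32(34), [83.3, 171.1], [79, 166, 9, 11]) [0.52092297 0.09951931 0.11      ]
(np.int32(323), [281.9, 204.0], [275, 191, 15, 26]) [ 0.49211827 -0.06455849  0.11      ]
```

View pics/v4.png

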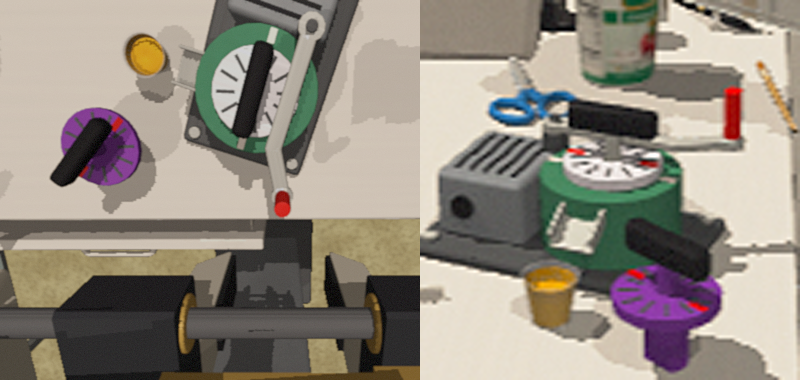

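The keeper is shut over the flange, with the knob at (282,204) → (0.492, -0.065) as expected. The bar lies along the white lines, the flange is flat on the drum, and the gripper is clear.

```bash
python3 -c "
from cell import arm
print(arm.sign_off())"
```

```text
the job is handed in; nothing more can be done
None
```

I turned the burr until it dropped, seated it fully home on the drum, swung the keeper shut against its stop and released it; the job was handed in at about 12.7 s with the gripper clear and no bystander touched, but the sign-off returned no verdict.

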